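# Shut off the airbrush line in the bench air box

### The job

The airbrush work is done: push the yellow-lipped cover of the air box on the table all the way open, then push the red valve handle fully shut, so that it lies square across its pipe, and leave the cover open. Only push: do not pinch the lip or the handles between the fingers. Leave the blue handle as it is, and leave the cup, the ink jar and the marker where they are.

Things in the scene. Friction and masses are not known exactly. Their poses are not given: they have to be found in the camera images.
- valve_box: Low grey sheet-steel air box screwed to the table, 240 mm (its x) by 314 mm (its y) by 89 mm high; origin on the table, 3 mm towards +y from the middle of its underside. Its -y half has a fixed top; a black pressure regulator (102 mm high) stands outside its -y end, two steel couplers stick 40 mm out of its +y end wall, 30 mm above the table.
- bay_mid (a point): Middle of the mouth of the box's bay, 80 mm up, at (0, 74) mm in the box's frame. The bay is open to its floor, 152 mm long in y (-2 to 150 mm). At first the aluminium cover closes it; the cover slides towards the box's -y, over the fixed top, between two aluminium rails (tops at 89 mm) that leave 214 mm clear between them in x.
- cover (a joint): How far the cover has been slid open, m: 0 = bay covered, 0.145 = at its end stop, fully open. It starts between 0 and 0.02, resists with about 4 N and stays where it is left. It opens along the box's -y.
- lip_face (a point): Middle of the +y face of the cover's yellow upright lip, the face to push on; moves with the cover. The lip is 190 mm long (along the box's x), 6 mm thick and stands 22 mm up from the cover's top, from 84 to 106 mm above the table; this point is half-way up, 95 mm. It is the cover's +y edge, at y = 152 mm in the box's frame when closed and 7 mm when fully open.
- red_handle (a joint): Angle of the red-sleeved valve handle, rad: 0 = fully open, along its pipe, pointing to the box's +y; 1.571 = fully shut, at its stop, across the pipe, pointing to the box's +x. It shuts clockwise seen from above. It starts between 0 and 0.35, turns about an upright pin against about 0.22 N m and stays where it is left.
- red_pivot (a point): Point on the red handle's upright turning axis, 60 mm above the table; fixed in the box at y = +45 mm in the box's frame and x = either -68 or +28 mm (the red and blue valves may be either way round).
- red_sleeve (a point): Middle of the red sleeve on that handle, 42 mm out from the turning axis, 60 mm above the table. The sleeve is 48 mm long (from 18 to 66 mm from the axis), 16 mm wide and 14 mm high (53 to 67 mm above the table). Below it are the pipe and brass valve body (tops at 38 and 43 mm).
- blue_handle (a joint): Angle of the blue-sleeved handle, same make, values and start range as the red one. To be left as it is.
- blue_sleeve (a point): Middle of the blue sleeve, as for the red one.
- cup_mid (a point): White plastic cup standing on the table left of the box, 80 mm across the rim, 105 mm high; this point is on its axis 52 mm above its foot.
- jar_mid (a point): Closed glass ink jar with yellow label and black cap standing beyond the box, 52 mm across, 75 mm high; this point is half-way up.
- marker_mid (a point): White paint marker with orange cap lying on the table between the robot and the box, 142 mm long, 16 mm thick; this point is near its middle, 7.5 mm above the table; its x axis runs along it.

How it is judged:
By the outcome, as a careful person would: the job done as asked, in the order asked, and still so for the second after the job is handed in, with the robot touching nothing.
It also fails if it takes over 46 s, if anything falls off the work surface, if the arm or the gripper's body presses on something with over 40 N, if the wrist force passes 120 N, or if a joint passes its speed limit or range.

### The arm

A 6-joint arm with a two-finger parallel gripper is mounted at the origin on the work surface. World frame = base frame: x ahead of the robot, y to its left, z up, the work surface at z = 0. Lengths are in mm, angles in rad, forces in N, time in s.
With the tool pointing down it reaches from about 350 to 975 mm from the base axis. Payload 7.1 kg.
Tool frame: the origin (TCP) lies midway between the tips of the shut fingers; the grasp point (between the pads) lies 19 mm behind it (ctrl.grasp_offset is the distance from the TCP to the grasp point, in mm); z points along the fingers, y is the line along which they close (so a half turn about z gives the same grasp; the last joint's range is limited). The gripper opens to 88 mm and grips with 3 to 60 N. Pads are 20 mm wide; open, the fingers measure 115 mm over their backs; the gripper's body (75 mm by 178 mm) begins 61 mm behind the grasp point.
Start: joints at [-1.221, 0.423, 1.63, -0, 1.089, -0.019], TCP at [225.326, -582.951, 191.275] pointing down, gripper open.
Joint ranges: [-3, 3], [-0.9, 2.11], [0.09, 2.58], [-1.31, 4.45], [0.11, 2.69], [-2.54, 2.54]. Speed limits (rad/s): [2.39, 2.39, 3.01, 3.14, 3.14, 3.14].

### API

Orientations are given as a rotation vector (axis times angle).
In Python, from workcell import ctrl gives the robot as it stands. The module is installed in compiled form; this text tells all that it offers.
- The arm moves only by the tool servo_tool, never from a script. Its argument "rows" is a list of rows, each a list of 7 numbers: the turn, a rotation vector about the tool's x, y, z as a fraction of full scale, then the shift along the tool's x, y, z as a fraction of full scale, then the finger opening in mm, from 0 to 87.8. A call has 1 to 10 rows; each row is the pose to reach, as a shift and turn from the pose commanded when the call began, along the tool's axes at that moment; what a row does not reach only later rows make up. Full scale, the value 1, is 20 cm for a shift and 1.5 rad for a turn. A row lasts 1/8 s, in which the tool goes at most 62.5 mm and 10.7 degrees, less where a joint would pass 70% of its speed; a pose out of reach is approached as far as the arm can. A call with a number of a shift or a turn outside -1 to 1 is refused whole. A call with a gripper value outside its range is refused whole. The fingers move at their own pace and stop on an object; the grip force is fixed at half the most. Time passes only in rows, so rows that repeat a pose let the fingers close. It gives the time, the measured TCP pose, the force, the opening and the grip force at its end, in the units of the state.
- ctrl.get_obs(): the state, without advancing time (a new reading comes with each control period).
- ctrl.get_image(name): name is "scene" or "top" or "wrist"; returns (picture, depth): 420x560x3 uint8, red, green, blue; 420x560 float32, mm along the optical axis (not along the pixel's ray), 0 where there is no reading.
- ctrl.camera_info(name): a dict with "intrinsics" (3x3 intrinsics, pixels), "k1" (the pictures are not rectified: a ray, as slopes to the right and down, at radius r is drawn at 1 + k1 r^2 times it, then the intrinsics apply), "R" (3x3) and "t" (3): a world point X has camera coordinates R X + t. Camera axes: x right, y down, z forward; pixel columns grow to the right and rows downward; lengths in mm; the calibration is good to about 2 mm. A picture is of the moment at which its call begins: read the wrist's pose just before it. camera_info takes no time and is no camera call; for the wrist camera it gives the pose at the moment of the call.
- ctrl.close_job(): hands the job in; it is judged then, once.
The state is a dict: "t": time; "qpos": joint angles; "qvel": joint speeds; "joint_torque": joint torques, N m; "ee_pos": TCP position; "orientation": TCP orientation; "ft_force": force on the tool from outside, world axes, zero at the start; "moment": the same for the moment, N m; "width": finger opening in mm; "grasp_force": force on a finger pad.
Only numpy, scipy, OpenCV 4.12 (cv2) and the standard library are available. Lean on these libraries where they do the work, as an engineer would, in place of code of your own. Each camera call takes 0.05 s, during which the arm holds its last target. There are 200 camera calls.

## Working session

There is one attempt and no reset: what is moved stays moved. The work goes in short steps, Python scripts to look and compute and a tool call to move; the robot and the scene stay as the last step left them, time stands still between calls to the robot, and variables do not carry over. Pictures are saved under pics/ and viewed, at most 10 in all, crops included, and the job is handed in when it is done.

Besides the shell and the picture viewer there is one more tool, called as name(argument=value, ...) on one line, values as JSON. servo_tool: Moves the arm, as the interface text tells. Its arguments: {"type":"object","properties":{"rows":{"type":"array","items":{"type":"array","items":{"type":"number"}}}},"required":["rows"]}

```bash
mkdir -p pics; cat > h.py <<'E'
import numpy as np, cv2
from workcell import ctrl
from scipy.spatial.transform import Rotation as Ro
def cap(name,fn):
    info=ctrl.camera_info(name); im,d=ctrl.get_image(name)
    cv2.imwrite('pics/'+fn+'.png',im[:,:,::-1]); np.savez('pics/'+fn+'.npz',im=im,d=d,K=info['intrinsics'],k1=info['k1'],R=info['R'],t=info['t'])
def cloud(fn):
    f=np.load('pics/'+fn+'.npz'); K=f['K'];d=f['d']
    h,w=d.shape; u,v=np.meshgrid(np.arange(w),np.arange(h))
    dist=np.array([float(f['k1']),0,0,0])
    n=cv2.undistortPoints(np.stack([u,v],-1).reshape(-1,1,2).astype(float),K,dist).reshape(h,w,2)
    P=np.concatenate([n,np.ones((h,w,1))],-1)*d[...,None]
    X=(P-f['t'])@f['R']
    X[d==0]=np.nan
    return f['im'],X
E
python3 - <<'E'
from h import *
cap('top','top1'); cap('scene','sc1')
o=ctrl.get_obs(); print(o['ee_pos'],o['orientation'],o['t'],o['width'])
print(Ro.from_rotvec(o['orientation']).as_matrix().round(3))
a=np.hstack([cv2.imread('pics/top1.png')])
E
```

```text
[ 225.17450287 -582.44997982  190.59878351] [-3.08699715e+00 -5.75799285e-01  3.07738718e-04] 0.1 87.96568208659464
[[ 0.933  0.361 -0.   ]
 [ 0.361 -0.933  0.001]
 [ 0.    -0.001 -1.   ]]
```

View pics/top1.png

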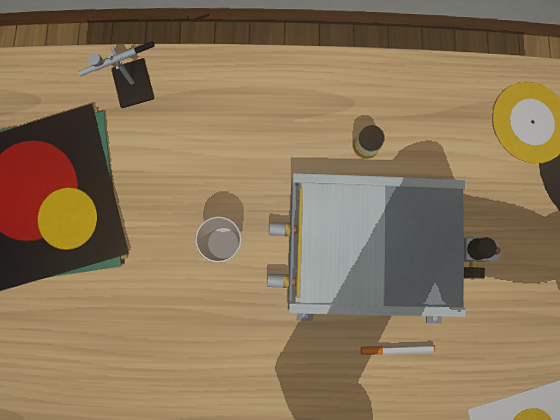

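View pics/sc1.png

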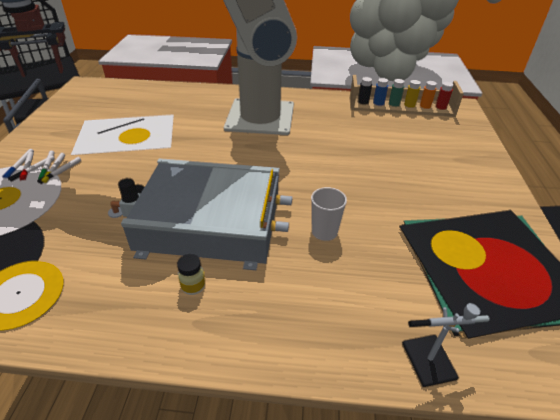

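The top view shows the lip at column 298 (rows 188–297), the cup at (218,240), the jar at (370,138) and the marker at (397,350). The box's +y end points left in the image. Next I fit the poses.

```bash
python3 - <<'E'
from h import *
im,X=cloud('top1'); hsv=cv2.cvtColor(im,cv2.COLOR_RGB2HSV)
for p in [(218,225),(370,138),(397,350),(290,180),(464,184),(464,310),(290,310),(340,240),(430,240),(482,248)]:
    print(p,X[p[1],p[0]].round(1))
m=(hsv[...,0]>15)&(hsv[...,0]<32)&(hsv[...,1]>170)&(hsv[...,2]>120)
m[:, :285]=0; m[:,310:]=0; m[:180]=0;m[310:]=0
P=X[m]; P=P[~np.isnan(P[:,0])]; print(len(P),P.min(0),P.max(0),np.median(P,0))
P=P[P[:,2]>95]
c=np.median(P,0); l=cv2.fitLine(P[:,:2].astype(np.float32),cv2.DIST_HUBER,0,.01,.01).ravel(); print(len(P),l, np.degrees(np.arctan2(l[1],l[0])))
s=(P[:,:2]-l[2:])@l[:2]; print(s.min(),s.max(), l[2:]+l[:2]*(s.min()+s.max())/2)
# rails: points z 84-96 in box region, min area rect
z=X[...,2]; b=(z>80)&(z<98); b[:, :285]=0;b[:,470:]=0;b[:165]=0;b[320:]=0
Q=X[b][:,:2].astype(np.float32); print(cv2.minAreaRect(Q), np.median(z[b]))
E
```

```text
(218, 225) [573.  233.7  35.4]
(370, 138) [735.5 -45.   72.2]
(397, 350) [ 343.5 -106.5   15.1]
(290, 180) [6.669e+02 9.950e+01 5.000e-01]
(464, 184) [ 649.5 -214.3   91.7]
(464, 310) [ 422.8 -209.7   91.9]
(290, 310) [421.4  99.6  89. ]
(340, 240) [545.   12.8  86.7]
(430, 240) [ 547.7 -151.9   80.1]
(482, 248) [ 532.8 -240.9  102.1]
209 [446.32655464  83.46950449 101.10059794] [633.69072175  89.04623658 110.79943559] [540.88344729  86.18345546 106.00329697]
209 [ 9.9990147e-01 -1.4037157e-02  5.4109375e+02  8.6175270e+01] -0.80429626
-94.76740865343089 92.59706042739413 [540.00868281  86.19050284]
((537.8978271484375, -57.29899597167969), (313.7392578125, 248.26626586914062), 89.15259552001953) 83.89268980393862
```

servo_tool(rows=[[0,0,-0.1,0.115,-0.115,0,0],[0,0,-0.2,0.23,-0.23,0,0],[0,0,-0.3,0.345,-0.345,0,0],[0,0,-0.4,0.46,-0.46,0,0],[0,0,-0.5,0.575,-0.575,0,0],[0,0,-0.6,0.69,-0.69,0,0],[0,0,-0.7,0.805,-0.805,0,0],[0,0,-0.792,0.92,-0.92,0,0],[0,0,-0.792,0.92,-0.92,0,0]])

```text
t: 1.23
ee_pos: [330.8, -343.5, 191.1]
orientation: [-2.234, -2.208, -0.0]
ft_force: [0.2, -0.5, -0.3]
width: 2.1
grasp_force: 0.0
```

servo_tool(rows=[[0,0,0,0.2,0.1,0,0],[0,0,0,0.45,0.2,0,0],[0,0,0,0.7,0.32,0,0],[0,0,0,0.95,0.42,0,0]])

```text
t: 1.72
ee_pos: [418.3, -155.8, 191.4]
orientation: [2.24, 2.201, 0.0]
ft_force: [1.3, 0.4, -0.3]
width: 0.5
grasp_force: 0.0
```

servo_tool(rows=[[0,0,0,0.25,0.1,0,0],[0,0,0,0.5,0.2,0,0],[0,0,0,0.75,0.32,0,0],[0,0,0,0.99,0.42,0,0]])

```text
t: 2.22
ee_pos: [505.4, 41.5, 191.3]
orientation: [2.239, 2.202, 0.0]
ft_force: [0.4, -0.4, 0.2]
width: 0.6
grasp_force: 0.0
```

servo_tool(rows=[[0,0,0,0.2,0.1,0,0],[0,0,0,0.35,0.18,0,0],[0,0,0,0.42,0.2,0,0],[0,0,0,0.42,0.2,0,0],[0,0,0,0.42,0.2,0,0]])

```text
t: 2.85
ee_pos: [544.6, 122.8, 191.1]
orientation: [-2.238, -2.204, 0.001]
ft_force: [0.5, 0.1, -0.3]
width: 0.4
grasp_force: 0.0
```

servo_tool(rows=[[0,0,0,0,0,0.2,0],[0,0,0,0,0,0.4,0],[0,0,0,0,0,0.485,0],[0,0,0,0,0,0.485,0],[0,0,0,-0.05,0,0.485,0],[0,0,0,-0.1,0,0.485,0],[0,0,0,-0.15,0,0.485,0],[0,0,0,-0.2,0,0.485,0],[0,0,0,-0.25,0,0.485,0],[0,0,0,-0.25,0,0.485,0]])

```text
t: 4.1
ee_pos: [544.5, 73.2, 94.3]
orientation: [-2.238, -2.205, 0.0]
ft_force: [-0.2, 0.4, 0.5]
width: 0.3
grasp_force: 0.0
```

```bash
python3 - <<'E'
from h import *
cap('top','top2'); 
im=cv2.imread('pics/top2.png')[150:340,180:500]; cv2.imwrite('pics/top2c.png',cv2.resize(im,None,fx=2.4,fy=2.4))
E
```

```text
(no output)
```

View pics/top2c.png

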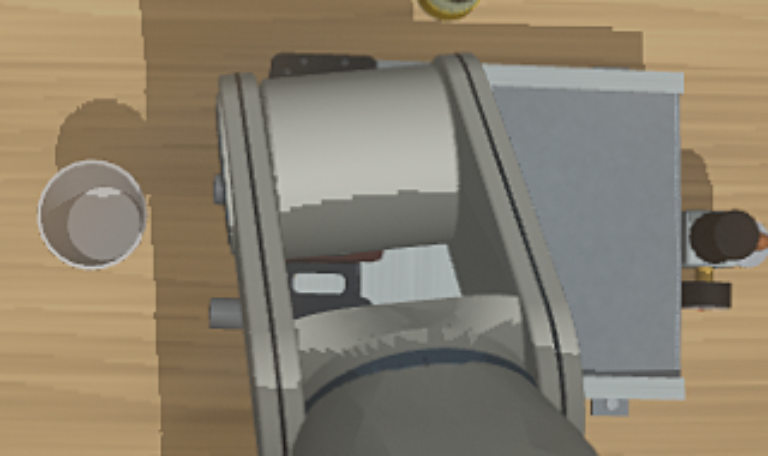

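The arm hides the lip in this view (only the fixed top and the cup show), so I'll push on and read the force while it moves.

servo_tool(rows=[[0,0,0,-0.05,0,0,0],[0,0,0,-0.1,0,0,0],[0,0,0,-0.15,0,0,0],[0,0,0,-0.2,0,0,0],[0,0,0,-0.25,0,0,0],[0,0,0,-0.3,0,0,0],[0,0,0,-0.35,0,0,0],[0,0,0,-0.4,0,0,0]])

```text
t: 5.15
ee_pos: [543.4, -6.6, 94.3]
orientation: [2.237, 2.206, 0.0]
ft_force: [0.1, 0.0, 0.5]
width: 0.5
grasp_force: 0.0
```

```bash
python3 - <<'E'
from h import *
print(ctrl.get_obs()['ft_force'])
cap('scene','sc2'); cap('wrist','w2')
a=cv2.imread('pics/sc2.png')[130:290,90:370]; a=cv2.resize(a,(560,320)); b=cv2.imread('pics/w2.png'); b=cv2.resize(b,(370,278))
c=np.zeros((600,560,3),np.uint8); c[:320]=a; c[320:598,:370]=b; cv2.imwrite('pics/c2.png',c)
E
```

```text
[0.07170921 0.03768498 0.47324189]
```

View pics/c2.png

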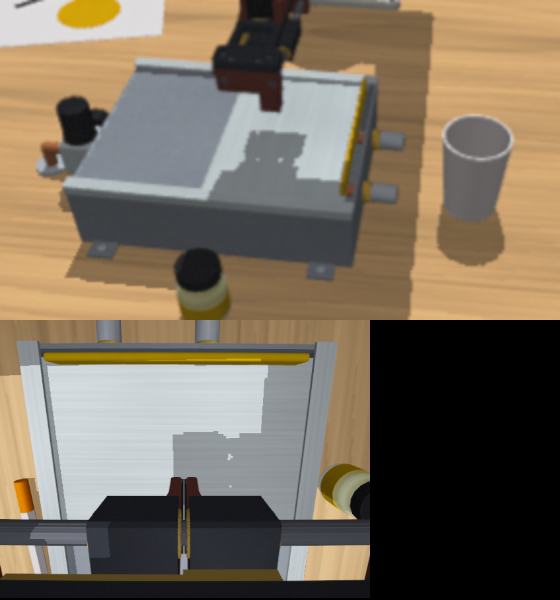

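The lip is still closed, at the far end of the wrist view, and the finger is on its −y side. I need to find out why before moving again.

```bash
python3 - <<'E'
from h import *
for fn,(u0,u1,v0,v1) in {'w2':(60,480,30,75),'sc2':(255,280,165,235),'sc1':(255,285,165,235),'top2':(285,310,165,310)}.items():
    im,X=cloud(fn); hsv=cv2.cvtColor(im,cv2.COLOR_RGB2HSV)
    m=(hsv[...,0]>15)&(hsv[...,0]<32)&(hsv[...,1]>170)&(hsv[...,2]>60); k=np.zeros_like(m);k[v0:v1,u0:u1]=1;m&=k
    P=X[m];P=P[~np.isnan(P[:,0])]
    if len(P): print(fn,len(P),np.percentile(P,[2,50,98],axis=0).round(1).tolist())
im,X=cloud('sc2')
# fingertips in scene: crop (270,105) /2 + (90,130)
for v in range(176,192,2): print(v,[X[v,u].round(0).tolist()+im[v,u].tolist() for u in (222,226)])
f=np.load('pics/w2.npz'); print(ctrl.get_obs()['ee_pos'], -f['R'].T@f['t'])
im,X=cloud('w2'); print(X[235:262:6,268].round(0), X[300,150].round(0), X[180,200].round(0))
E
```

```text
w2 7091 [[449.5, 81.8, 62.0], [537.6, 85.1, 104.7], [628.7, 95.5, 106.5]]
sc2 163 [[457.1, 85.7, 30.8], [564.6, 88.6, 99.7], [634.4, 108.1, 106.2]]
sc1 182 [[456.6, 85.5, 30.8], [560.7, 88.7, 99.8], [633.2, 108.4, 106.2]]
176 [[623.0, 8.0, 206.0, 54, 32, 28], [620.0, 16.0, 205.0, 52, 30, 26]]
178 [[551.0, -11.0, 145.0, 52, 31, 27], [552.0, -1.0, 147.0, 51, 30, 26]]
180 [[553.0, -11.0, 141.0, 52, 30, 26], [551.0, -2.0, 141.0, 51, 29, 25]]
182 [[553.0, -11.0, 136.0, 51, 28, 25], [552.0, -2.0, 136.0, 53, 31, 28]]
184 [[553.0, -12.0, 130.0, 54, 35, 31], [554.0, -2.0, 131.0, 50, 26, 22]]
186 [[503.0, -25.0, 83.0, 167, 175, 177], [501.0, -16.0, 83.0, 161, 169, 172]]
188 [[509.0, -24.0, 83.0, 185, 194, 197], [509.0, -14.0, 83.0, 182, 191, 194]]
190 [[518.0, -22.0, 84.0, 184, 192, 197], [514.0, -13.0, 81.0, 182, 191, 194]]
[543.37332988  -6.88068086  94.28174676] [543.85091421  58.33893951 287.08902265]
[[537. -10.  82.]
 [539.   4. 132.]
 [539.   3. 138.]
 [539.   4. 146.]
 [539.   4. 153.]] [520.  26. 227.] [499.  24.  82.]
```

Both cameras put the fingertips at z ≈ 125–130, while the reported TCP is at 94. The real tips are about 33 mm higher than stated, so they passed over the lip. I'll measure the actual tip and body heights.

```bash
python3 - <<'E'
from h import *
im,X=cloud('sc2')
M=(np.abs(X[...,0]-543)<100)&(np.abs(X[...,1]+7)<110)&(X[...,2]>112)&(X[...,2]<300)
vs,us=np.where(M); print(us.min(),us.max(),vs.min(),vs.max())
for v in range(140,188,2):
    r=X[v][M[v]]
    if len(r): print(v,len(r),r.min(0).round(),r.max(0).round())
im,X=cloud('w2')
M=(np.abs(X[...,0]-543)<30)&(np.abs(X[...,1]+7)<25)&(X[...,2]>100)&(X[...,2]<180)
r=X[M]; print(len(r),np.percentile(r,[0,1,5,50,100],axis=0).round(1))
E
```

```text
196 244 108 185
140 31 [522. -27. 227.] [562.  27. 251.]
142 32 [525. -28. 224.] [570.  27. 250.]
144 33 [526. -36. 220.] [577.  27. 249.]
146 34 [529. -36. 217.] [584.  27. 248.]
148 35 [529. -37. 212.] [592.  27. 249.]
150 35 [538. -39. 213.] [598.  26. 248.]
152 38 [548. -35. 215.] [607.  27. 249.]
154 40 [550. -37. 211.] [614.  27. 249.]
156 40 [561. -38. 213.] [620.  26. 249.]
158 40 [570. -39. 214.] [627.  26. 249.]
160 39 [569. -38. 208.] [634.  25. 249.]
162 34 [596. -36. 222.] [634.  25. 248.]
164 34 [598. -39. 218.] [634.  24. 243.]
166 34 [618. -37. 228.] [633.  25. 238.]
168 33 [618. -38. 221.] [631.  25. 232.]
170 33 [621. -39. 216.] [626.  25. 224.]
172 32 [621. -37. 212.] [626.  25. 218.]
174 32 [622. -37. 207.] [626.  25. 214.]
176 17 [620.  -8. 205.] [626.  25. 209.]
178 12 [539. -17. 137.] [554.   5. 148.]
180 12 [541. -18. 133.] [555.   5. 143.]
182 12 [541. -18. 128.] [554.   5. 136.]
184 10 [551. -16. 129.] [554.   5. 132.]
1585 [[ 5.332e+02 -1.700e+01  1.243e+02]
 [ 5.339e+02 -1.380e+01  1.257e+02]
 [ 5.349e+02  1.000e-01  1.284e+02]
 [ 5.426e+02  3.500e+00  1.474e+02]
 [ 5.527e+02  4.500e+00  1.795e+02]]
```

Body and tip share the same offset: the real tool z is the reported z + 30 mm, and xy agrees. I'll go back over the lip and descend to reported z ≈ 65.

servo_tool(rows=[[0,0,0,0.2,0,0,0],[0,0,0,0.45,0,0,0],[0,0,0,0.6,0,0,0],[0,0,0,0.67,0,0,0],[0,0,0,0.67,0,0,0],[0,0,0,0.67,0,0.1,0],[0,0,0,0.67,0,0.145,0],[0,0,0,0.67,0,0.145,0]])

```text
t: 6.25
ee_pos: [544.7, 127.1, 64.7]
orientation: [-2.237, -2.204, 0.002]
ft_force: [-0.2, -0.0, -0.3]
width: 0.8
grasp_force: 0.0
```

servo_tool(rows=[[0,0,0,-0.05,0,0,0],[0,0,0,-0.1,0,0,0],[0,0,0,-0.15,0,0,0],[0,0,0,-0.2,0,0,0],[0,0,0,-0.25,0,0,0],[0,0,0,-0.3,0,0,0]])

```text
t: 7.0
ee_pos: [544.7, 67.6, 65.6]
orientation: [2.237, 2.206, 0.001]
ft_force: [-0.5, 4.1, 3.9]
width: 0.7
grasp_force: 2.2
```

servo_tool(rows=[[0,0,0,-0.05,0,-0.01,0],[0,0,0,-0.1,0,-0.01,0],[0,0,0,-0.15,0,-0.01,0],[0,0,0,-0.2,0,-0.01,0],[0,0,0,-0.25,0,-0.01,0],[0,0,0,-0.3,0,-0.01,0],[0,0,0,-0.35,0,-0.01,0],[0,0,0,-0.4,0,-0.01,0],[0,0,0,-0.45,0,-0.01,0]])

```text
t: 8.12
ee_pos: [542.6, -22.6, 67.0]
orientation: [-2.236, -2.205, 0.001]
ft_force: [-1.9, 3.8, -2.6]
width: -0.2
grasp_force: 2.2
```

servo_tool(rows=[[0,0,0,-0.02,0,0,0],[0,0,0,-0.04,0,0,0],[0,0,0,-0.055,0,0,0]])

```text
t: 8.5
ee_pos: [542.8, -33.1, 67.2]
orientation: [-2.237, -2.206, 0.0]
ft_force: [-2.3, 4.8, -2.4]
width: 0.6
grasp_force: 2.1
```

servo_tool(rows=[[0,0,0,-0.01,0,0,0],[0,0,0,-0.02,0,0,0],[0,0,0,-0.025,0,0,0]])

```text
t: 8.88
ee_pos: [542.8, -35.8, 67.3]
orientation: [-2.237, -2.203, -0.003]
ft_force: [-2.3, 19.4, -1.1]
width: 0.5
grasp_force: 9.8
```

The force rose to 19 N with the finger stalled, so the cover is at its end stop. Backing off and up to look into the bay.

servo_tool(rows=[[0,0,0,0.06,0,0,0],[0,0,0,0.1,0,0,0],[0,0,0,0.1,0,-0.25,0],[0,0,0,0.1,0,-0.5,0],[0,0,0,-0.1,0,-0.7,0],[0,0,0,-0.2,0,-0.7,0],[0,0,0,-0.2,0,-0.7,0]])

```text
t: 9.75
ee_pos: [542.1, -79.0, 206.8]
orientation: [2.239, 2.203, -0.0]
ft_force: [-0.1, -0.2, -1.1]
width: 0.3
grasp_force: 0.0
```

```bash
python3 - <<'E'
from h import *
cap('wrist','w3'); print(ctrl.get_obs()['ee_pos'])
E
```

```text
[541.61823786 -78.10569521 206.08986641]
```

View pics/w3.png

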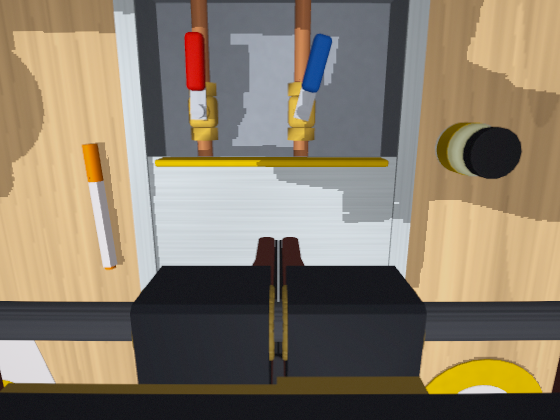

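The bay is open: the lip is at row 162. The red handle is on the left, with its sleeve at (195,62), and the blue is on the right at (317,63). Measuring the red handle and its pivot.

```bash
cat > meas.py <<'E'
from h import *
def sl(fn):
    im,X=cloud(fn); hsv=cv2.cvtColor(im,cv2.COLOR_RGB2HSV)
    z=X[...,2]; H=hsv[...,0]; S=hsv[...,1]>150; bay=(X[...,0]>430)&(X[...,0]<650)&(X[...,1]>-50)&(X[...,1]<115)
    for n,m in {'red':((H<6)|(H>174))&S,'blue':(H>100)&(H<125)&S,'lip':(H>18)&(H<32)&S&(z>100)}.items():
        m=m&bay&((z>63)&(z<72) if n!='lip' else True)
        m=cv2.morphologyEx(m.astype(np.uint8),cv2.MORPH_OPEN,np.ones((2,2)))>0
        P=X[m][:,:2].astype(np.float32)
        if len(P)>20:
            (c,s,a)=cv2.minAreaRect(P); l=cv2.fitLine(P,cv2.DIST_HUBER,0,.01,.01).ravel()
            print(n,len(P),'c',np.round(c,1),'s',np.round(s,1),'dir from +y cw deg',round(float(np.degrees(np.arctan(l[0]/l[1]))),1) if n!='lip' else l, 'z',np.median(z[m]).round(1))
E
python3 - <<'E'
from meas import *
sl('w3')
im,X=cloud('w3'); z=X[...,2]; b=(z>86)&(z<93)&(X[...,0]>400)&(X[...,0]<670); P=X[b]; print(np.percentile(P,[1,50,99],axis=0).round(1))
for s in (P[:,0]<500,P[:,0]>580):
    Q=P[s][:,:2].astype(np.float32); print(cv2.fitLine(Q,cv2.DIST_HUBER,0,.01,.01).ravel(), cv2.minAreaRect(Q))
print(X[111,197],X[111,303],X[185,200])
E
```

```text
red 987 c [468.4  33.6] s [46.3 18.4] dir from +y cw deg nan z nan
blue 973 c [580.6  35.8] s [58.9 15.6] dir from +y cw deg nan z nan
lip 1309 c [536.7 -58. ] s [186.6  24.7] dir from +y cw deg [0. 0. 0. 0.] z nan
[[ 413.6 -156.1   86.4]
 [ 431.7  -28.5   88.4]
 [ 660.2   73.1   90.1]]
[ 1.7932601e-02  9.9983919e-01  4.2235858e+02 -3.1771646e+01] ((456.4964294433594, -46.527610778808594), (245.90113830566406, 86.64401245117188), 89.22052764892578)
[ 1.4739770e-02  9.9989134e-01  6.5159241e+02 -2.9641720e+01] ((620.3810424804688, -42.384178161621094), (232.01832580566406, 79.75186157226562), 88.96263122558594)
[469.66624917  -7.61916448  59.23659099] [565.30323717  -9.1466363   59.18310364] [473.39885257 -70.85091315  84.26101324]meas.py:11: RuntimeWarning: invalid value encountered in scalar divide
  print(n,len(P),'c',np.round(c,1),'s',np.round(s,1),'dir from +y cw deg',round(float(np.degrees(np.arctan(l[0]/l[1]))),1) if n!='lip' else l, 'z',np.median(z[m]).round(1))
```

servo_tool(rows=[[0,0,0,0.14,-0.12,0.1,0],[0,0,0,0.28,-0.24,0.2,0],[0,0,0,0.42,-0.36,0.35,0],[0,0,0,0.57,-0.49,0.5,0],[0,0,0,0.57,-0.49,0.58,0],[0,0,0,0.57,-0.49,0.58,0]])

```text
t: 10.55
ee_pos: [443.7, 38.3, 89.3]
orientation: [-2.233, -2.205, 0.006]
ft_force: [0.3, -0.1, 0.6]
width: 0.4
grasp_force: 0.0
```

```bash
python3 - <<'E'
from h import *
o=ctrl.get_obs(); print(o['ee_pos']); cap('wrist','w4'); im,X=cloud('w4')
e=o['ee_pos']
M=(np.abs(X[...,0]-e[0])<30)&(np.abs(X[...,1]-e[1])<25)&(X[...,2]>e[2]+22)&(X[...,2]<e[2]+90)
print(np.percentile(X[M],[0,1,5,50,99,100],axis=0).round(1))
c=np.array([445.,38])
Rb=np.array([[.016,1],[1,-.016]]) # rows: tool x,y in world
p=np.array([469.7,-7.7])
for th in [0,10,20,30,40,50,60,70,80,90]:
    t=np.radians(th+.9); s,k=np.sin(t),np.cos(t)
    q=p+46*np.array([s,k])+(8+10*k+11*s)*np.array([-k,s])
    print(th,q.round(1),'from',(Rb@(q-e[:2])/200).round(3))
E
```

```text
[443.72946946  38.30237215  89.31765945]
[[433.9  27.6 119.3]
 [434.5  29.  120.8]
 [435.6  32.4 123.5]
 [443.2  49.3 143.8]
 [452.4  50.  177.5]
 [453.3  50.3 178.6]]
0 [452.3  38.6] from [0.002 0.043]
10 [458.9  41.2] from [0.016 0.075]
20 [466.2  42.9] from [0.025 0.112]
30 [474.2  43.2] from [0.027 0.152]
40 [482.6  42. ] from [0.021 0.194]
50 [491.  39.] from [0.007 0.236]
60 [499.   34.3] from [-0.016  0.276]
70 [506.1  27.8] from [-0.047  0.313]
80 [511.9  19.8] from [-0.087  0.342]
90 [516.   10.4] from [-0.134  0.364]
```

View pics/w4.png

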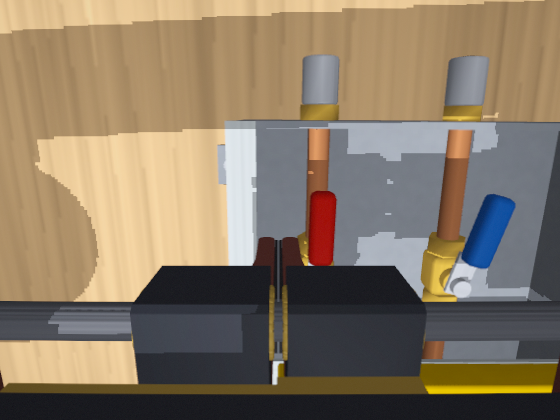

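The tip (x 434–453) sits over the gap between the rail (≈431) and the red sleeve's left side (≈460). Descending.

servo_tool(rows=[[0,0,0,0,0.01,0,0],[0,0,0,0,0.01,0.08,0],[0,0,0,0,0.01,0.16,0],[0,0,0,0,0.01,0.24,0],[0,0,0,0,0.01,0.315,0],[0,0,0,0,0.01,0.315,0]])

```text
t: 11.35
ee_pos: [447.7, 37.2, 27.7]
orientation: [-2.237, -2.205, 0.002]
ft_force: [-0.0, 0.6, -0.2]
width: 0.3
grasp_force: 0.0
```

servo_tool(rows=[[0,0,0,0.007,0.023,0,0],[0,0,0,0.021,0.055,0,0],[0,0,0,0.03,0.092,0,0],[0,0,0,0.032,0.132,0,0],[0,0,0,0.026,0.174,0,0],[0,0,0,0.012,0.216,0,0],[0,0,0,-0.011,0.256,0,0]])

```text
t: 12.22
ee_pos: [496.8, 34.7, 28.0]
orientation: [-2.234, -2.203, 0.006]
ft_force: [-6.6, 2.1, 0.2]
width: 0.5
grasp_force: 2.5
```

servo_tool(rows=[[0,0,0,-0.014,0.02,0,0],[0,0,0,-0.031,0.037,0,0],[0,0,0,-0.05,0.052,0,0],[0,0,0,-0.071,0.066,0,0],[0,0,0,-0.094,0.078,0,0],[0,0,0,-0.11,0.085,0,0]])

```text
t: 12.98
ee_pos: [514.9, 12.8, 28.3]
orientation: [-2.236, -2.204, 0.002]
ft_force: [-2.6, 3.9, -0.3]
width: 0.5
grasp_force: 2.0
```

Still about 5 N, so the handle is not at its stop yet. Pressing on along −y in small steps.

servo_tool(rows=[[0,0,0,-0.008,0.001,0,0],[0,0,0,-0.016,0.001,0,0],[0,0,0,-0.022,0.001,0,0]])

```text
t: 13.35
ee_pos: [515.5, 10.5, 28.4]
orientation: [-2.237, -2.201, -0.003]
ft_force: [-3.1, 22.9, -0.8]
width: 0.3
grasp_force: 11.2
```

The force is 23 N, so the handle is at its stop. Retreating straight back and up, then checking.

servo_tool(rows=[[0,0,0,0.03,0,0,0],[0,0,0,0.07,0,0,0],[0,0,0,0.07,0,-0.2,0],[0,0,0,0.07,0,-0.45,0],[0,0,0,0.07,0,-0.7,0],[0,0,0,-0.15,0.1,-0.89,0],[0,0,0,-0.4,0.13,-0.89,0],[0,0,0,-0.44,0.13,-0.89,0],[0,0,0,-0.44,0.13,-0.89,0]])

```text
t: 14.48
ee_pos: [540.4, -80.6, 206.1]
orientation: [-2.238, -2.204, 0.0]
ft_force: [-0.5, -0.3, -0.1]
width: 0.5
grasp_force: 0.0
```

```bash
sed -i 's/m=m&bay&.*/m=m\&bay\&np.isfinite(z)\&((z>55)\&(z<75) if n!="lip" else True)/; s/^        P=X\[m\]/        m\&=np.isfinite(z); P=X[m]/' meas.py; python3 - <<'E'
from meas import *
cap('wrist','w5'); print(ctrl.get_obs()['ee_pos']); sl('w3'); sl('w5')
E
```

```text
[540.33239937 -79.9024339  205.89978058]
red 1060 c [471.9  33.2] s [46.7 20.9] dir from +y cw deg 1.8 z 65.9
blue 994 c [581.6  34.9] s [57.9 20.9] dir from +y cw deg 17.0 z 65.9
lip 1305 c [536.5 -57.9] s [186.7  24.8] dir from +y cw deg [ 9.999680e-01 -8.004148e-03  5.298213e+02 -4.870524e+01] z 105.5
red 919 c [507.8  -9.8] s [15.3 53.9] dir from +y cw deg 89.6 z 65.9
blue 1004 c [581.7  35.4] s [59.  21.1] dir from +y cw deg 16.9 z 65.9
lip 1228 c [536.6 -59.1] s [ 24.2 186.2] dir from +y cw deg [ 9.9997717e-01 -6.7568193e-03  5.2954565e+02 -4.8942505e+01] z 105.3
```

View pics/w5.png

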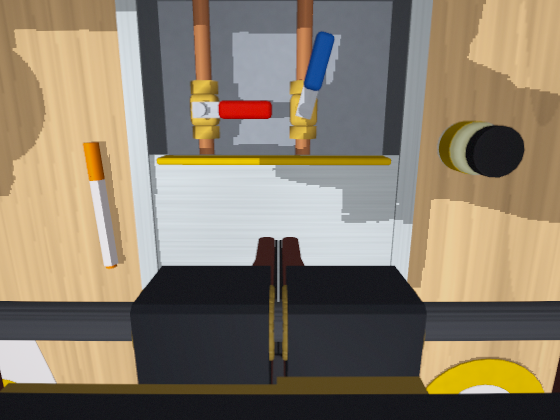

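The red sleeve (245,109) now lies square across its pipe, pressed to its stop. The blue handle is unchanged at 17°, and the lip is still at row 160 with the cover open. The marker and jar have not moved.

```bash
python3 -c "
from workcell import ctrl
print(ctrl.close_job())"
```

```text
the job is handed in; nothing more can be done
None
```

I pushed the cover open to its end stop, then the red handle shut to its stop, and handed the job in at about 14.5 s; the cover stayed open, and the blue handle, cup, jar and marker were not touched.

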